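Empty the bench scoop of spent pump cassettes into the waste bin

ROBOT

A 6-joint arm with a two-finger parallel gripper is mounted at the origin on a cart in front of the work surface, level with it; the furniture and walls round the work are solid. World frame = base frame: x ahead of the robot, y to its left, z up, the work surface at z = 0. Lengths are in mm, angles in rad, forces in N, time in s.
With the tool pointing down it reaches from about 275 to 775 mm from the base axis. Payload 14.6 kg.
Tool frame: the origin (TCP) lies between the finger pads; the fingertips stand 17 mm ahead of it and the grasp point (between the pads) lies 2 mm behind it (bot.finger_overhang is the distance from the TCP to the fingertips, in mm); z points along the fingers, y is the line along which they close (so a half turn about z gives the same grasp; the last joint's range is limited). The gripper opens to 85 mm and grips with 20 to 120 N. Pads are 22 mm wide; open, the fingers measure 114 mm over their backs; the gripper's body (76 mm by 85 mm) begins 54 mm behind the grasp point. The pads swing forward as they close: fully open they stand 13 mm farther back than shut.
Start: joints at [-1.393, 0.263, -0.048, 1.259, 0, 1.415], TCP at [171.506, -496.199, 248.278] pointing down, gripper open.
Joint ranges: [-2.65, 2.65], [-0.89, 1.7], [-1.18, 1.37], [-2.13, 2.11], [-1.35, 1.29], [-3.14, 3.14]. Speed limits (rad/s): [1.89, 1.89, 2.57, 2.79, 3.14, 3.14].

INTERFACE

Orientations are given as a 3x3 rotation matrix whose columns are the frame's x, y, z axes.
In Python, from workcell import status, vision, job, bot gives the robot as it stands. The module is installed in compiled form; this text tells all that it offers.
- The arm moves only by the shell command python3 -m pendant 'ROWS'. ROWS is JSON, one flat list of numbers, 7 for each row, row after row: the shift along the tool's x, y, z in mm, then the turn, a rotation vector about the tool's x, y, z in rad, then the closure, from 0 (fully open) to 1 (shut). In form: [x, y, z, ax, ay, az, fingers, x, y, z, ax, ay, az, fingers, ...]. A call has 1 to 12 rows; each row is the pose to reach, as a shift and turn from the pose commanded when the call began, along the tool's axes at that moment; what a row does not reach only later rows make up. A row lasts 1/10 s, in which the tool goes at most 50 mm and 8.59 degrees, less where a joint would pass 70% of its speed; a pose out of reach is approached as far as the arm can. A call with a gripper value outside its range is refused whole. The fingers move at their own pace and stop on an object; the grip force is fixed at half the most. Time passes only in rows, so rows that repeat a pose let the fingers close. It gives the time, the measured TCP pose, the force, the opening and the grip force at its end, in the units of the state.
- status.read_state(): the state, without advancing time (a new reading comes with each control period).
- vision.capture(name): name is "scene" or "top"; returns a dict with "pixels" (384x512x3 uint8, red, green, blue), "fovy" (degrees; the focal length in pixels is half the picture's height over the tangent of half this angle, whatever the lens; pixels are square), "cx", "cy" (the principal point, pixels), "rvec" (rotation vector, rad) and "tvec" (3), from world to camera coordinates, as OpenCV has them. Camera axes: x right, y down, z forward; pixel columns grow to the right and rows downward; lengths in mm; the calibration is good to about 2 mm. A picture is of the moment at which its call begins. There is no depth.
- job.close_job(): hands the job in; it is judged then, once.
The state is a dict: "time_s": time; "q": joint angles; "joint_velocities": joint speeds; "joint_efforts": joint torques, N m; "tcp_pos": TCP position; "orientation": TCP orientation; "force": force on the tool from outside, world axes, zero at the start; "moment": the same for the moment, N m; "width": finger opening in mm; "gripper_force": force on a finger pad.
Only numpy, scipy, OpenCV 4.12 (cv2) and the standard library are available. Lean on these libraries where they do the work, as an engineer would, in place of code of your own. Each camera call takes 0.05 s, during which the arm holds its last target. There are 200 camera calls.

TASK

Lay the spent pump cassette that is on the bench in the flat steel scoop beside the one already there, then pick the scoop up by its grip and carry it, level and without spilling, until its mouth is over the open waste bin, and tip both cassettes off into the bin. Put the empty scoop back flat on its grey rest pad and shut the bin's lid fully. Leave the beaker and the bottle standing next to it, behind the work, undisturbed.

Things in the scene. Friction and masses are not known exactly. Their poses are not given: they have to be found in the camera images.
- scoop: flat scoop of polished steel, loose, about 0.22 kg. Origin: underside, centre of the pan (115 long x 140 wide); x points out of the open mouth, z up. Pan floor's upper face at z = 6 mm; 3 mm side walls at y = +-68 mm reach z = 17 mm, back wall at x = -56 mm reaches z = 23 mm, none at the mouth. The pan is slippery: cassettes slide beyond about 14 to 20 degrees of tilt
- scoop_mouth (a point): middle of the scoop's open front edge, on the pan floor (scoop frame 57.5, 0, 6 mm); its axes are the scoop's
- scoop_grip (a point): point inside the scoop's straight grey plastic grip at mid height, where to take it (scoop frame -105, 0, 30 mm); its axes are the scoop's. The grip sticks out behind the pan: scoop frame x = -72 to -168 mm, 20 mm wide (y), z = 17 to 43 mm
- rest_pad: flat grey plastic rest pad fixed to the bench, 130 x 150 mm, 4 mm thick. Origin: centre of its underside; its x axis (130 mm side) is where the scoop's mouth roughly points. The scoop's pan stands on it at the start; its grip overhangs the pad
- cassette_a: spent pump cassette that already lies in the scoop, lengthwise (its y within about 0.15 rad of the scoop's x axis), on the +y side of the pan, about 35 mm off the middle. Loose, 35 g, black block, same shape as cassette_b
- cassette_b: spent pump cassette standing on the bench. Loose, 35 g, black block with an orange clip. Origin: centre of underside; the body is x = -6 to 12 mm, y = -35 to 35 mm, z = 0 to 26 mm; the clip adds x = -12 to -6 mm for |y| < 15 mm and z < 12 mm. Grasp it across x, above the clip
- bin: open-topped grey plastic waste bin fixed to the bench, 180 (x) x 210 (y) x 100 mm high, walls 4 mm. Origin: centre of its underside; x points to the hinge side, away from the robot
- bin_mouth (a point): centre of the bin's mouth, level with the rim (100 mm up); its axes are the bin's
- lid (a joint): bin's white lid, rad: 0 shut, about 1.6 upright (as found), 1.9 limit. Plate 180 x 210 x 8 mm, hinged on the bin's upper +x edge (bin frame x = 90, z = 100.5 mm), swings up and away from the robot; a stiff hinge (0.2 N m friction) holds it where it is left, so push it all the way. Black knob 30 mm tall on its outer face, 150 mm from the hinge, mid width
- beaker: empty glass beaker, 56 x 59 x 70 mm, loose, beyond the cassette; origin: centre of underside. A bystander
- bottle: reagent bottle with a screw cap, 56 mm diameter, 106 mm tall, loose; origin: centre of underside. A bystander

How it is judged (in metres and radians):
On the way, in this order (a step that is already met when the one before it is completed fails the run):
1. the second cassette lies in the scoop beside the first, let go, the scoop still on its pad (x of cassette_a in the frame of scoop between -0.065 and 0.065 m and y of cassette_a in the frame of scoop between -0.07 and 0.07 m and z of cassette_a in the frame of scoop between 0 and 0.04 m and x of cassette_b in the frame of scoop between -0.065 and 0.065 m and y of cassette_b in the frame of scoop between -0.07 and 0.07 m and z of cassette_b in the frame of scoop between 0 and 0.04 m and horizontal distance between scoop and rest_pad below 0.05 m and angle between scoop's own z axis and vertical below 0.08 rad and height (world z) of scoop below 0.012 m and contact force between the fingers and cassette_b below 0.1 N), for 0.2 s.
2. the scoop, level and with both cassettes in it, is lifted with its mouth over the bin (x of cassette_a in the frame of scoop between -0.065 and 0.065 m and y of cassette_a in the frame of scoop between -0.07 and 0.07 m and z of cassette_a in the frame of scoop between 0 and 0.04 m and x of cassette_b in the frame of scoop between -0.065 and 0.065 m and y of cassette_b in the frame of scoop between -0.07 and 0.07 m and z of cassette_b in the frame of scoop between 0 and 0.04 m and angle between scoop's own z axis and vertical below 0.3 rad and height (world z) of scoop_mouth above 0.09 m and horizontal distance between scoop_mouth and bin_mouth below 0.16 m), for 0.1 s.
3. the scoop is tipped and both cassettes have gone into the bin (x of cassette_a in the frame of bin between -0.09 and 0.09 m and y of cassette_a in the frame of bin between -0.105 and 0.105 m and z of cassette_a in the frame of bin between -0.005 and 0.095 m and x of cassette_b in the frame of bin between -0.09 and 0.09 m and y of cassette_b in the frame of bin between -0.105 and 0.105 m and z of cassette_b in the frame of bin between -0.005 and 0.095 m and angle between scoop's own z axis and vertical above 0.2 rad), for 0.05 s.
4. the empty scoop is back flat on its pad (horizontal distance between scoop and rest_pad below 0.05 m and angle between scoop's own z axis and vertical below 0.08 rad and height (world z) of scoop below 0.012 m), for 0.2 s.
At the end, for the whole second after the job is handed in: both cassettes lie inside the bin, the lid is shut (joint under 0.06 rad), and the scoop stands flat (under 0.08 rad) on the rest pad, its pan centre within 50 mm of the pad's centre; all at rest (all of step 4 and x of cassette_a in the frame of bin between -0.09 and 0.09 m and y of cassette_a in the frame of bin between -0.105 and 0.105 m and z of cassette_a in the frame of bin between -0.005 and 0.095 m and x of cassette_b in the frame of bin between -0.09 and 0.09 m and y of cassette_b in the frame of bin between -0.105 and 0.105 m and z of cassette_b in the frame of bin between -0.005 and 0.095 m and value of joint lid below 0.06 rad and linear speed of each of scoop, cassette_a, cassette_b below 0.02 m/s); the robot touches nothing.
It fails at once if the scoop is tilted by more than 0.35 rad with a cassette in it while its mouth is more than 0.2 m from the middle of the bin's mouth (angle between scoop's own z axis and vertical above 0.35 rad and horizontal distance between scoop_mouth and bin_mouth above 0.2 m and ((x of cassette_a in the frame of scoop between -0.065 and 0.065 m and y of cassette_a in the frame of scoop between -0.07 and 0.07 m and z of cassette_a in the frame of scoop between 0 and 0.04 m) or (x of cassette_b in the frame of scoop between -0.065 and 0.065 m and y of cassette_b in the frame of scoop between -0.07 and 0.07 m and z of cassette_b in the frame of scoop between 0 and 0.04 m))).
It fails at once if the cassette that was in the scoop is spilt or taken out anywhere but over the bin (distance between cassette_a and scoop above 0.14 m and horizontal distance between cassette_a and bin_mouth above 0.2 m).
It fails at once if the beaker or the bottle is moved by more than 30 mm or upset (distance of any of beaker, bottle from where it was at the start of the episode above 0.03 m or angle between any of beaker, bottle's own z axis and vertical above 0.3 rad).
It also fails if it takes over 72 s, if anything falls off the work surface, if the arm or the gripper's body presses on something with over 40 N, if the wrist force passes 120 N, or if a joint passes its speed limit or range.

## Working session

There is one attempt and no reset: what is moved stays moved. The work goes in short steps, Python scripts to look and compute and a shell command to move; the robot and the scene stay as the last step left them, time stands still between calls to the robot, and variables do not carry over. Pictures are saved under pics/ and viewed, at most 10 in all, crops included, and the job is handed in when it is done.

```bash
mkdir -p pics; cat > h.py <<'E'
import numpy as np, cv2
from workcell import status, vision, job, bot
def cam(n):
    c=vision.capture(n); p=c["pixels"]; f=p.shape[0]/2/np.tan(np.radians(c["fovy"])/2)
    K=np.array([[f,0,c["cx"]],[0,f,c["cy"]],[0,0,1]]); R=cv2.Rodrigues(np.array(c["rvec"],float))[0]; t=np.array(c["tvec"],float).ravel()
    return dict(p=p,K=K,R=R,t=t)
def ray(c,uv,z):
    d=c["R"].T@np.linalg.inv(c["K"])@np.array([uv[0],uv[1],1.]); o=-c["R"].T@c["t"]
    return o+d*(z-o[2])/d[2]
def proj(c,X):
    q=c["K"]@(c["R"]@np.array(X,float)+c["t"]); return q[:2]/q[2]
def save(c,n,crop=None,s=1.5):
    p=c["p"][:,:,::-1]
    if crop: p=p[crop[1]:crop[3],crop[0]:crop[2]]
    cv2.imwrite("pics/"+n,cv2.resize(p,None,fx=s,fy=s,interpolation=cv2.INTER_CUBIC))
E
python3 - <<'E'
from h import *
for n in("scene","top"):
    c=cam(n); save(c,n+"0.png"); print(n,c["K"][0,0],c["K"][:2,2],-c["R"].T@c["t"]); np.savez(""+n+"0.npz",**c)
s=status.read_state(); print(s["time_s"],s["orientation"],s["width"],s["force"])
E
```

```text
scene 413.003555789432 [257.75397119 192.6650712 ] [116.15895607 586.31930691 904.45206418]
top 499.85553968715493 [261.70131853 188.83710707] [ 470.72413472  136.65877113 1271.61299303]
0.1 [[ 9.45144929e-01  3.26651237e-01 -1.81282202e-04]
 [ 3.26651269e-01 -9.45144540e-01  8.64942947e-04]
 [ 1.11196801e-04 -8.76712501e-04 -9.99999610e-01]] 85.005322543587 [-0.1944806   0.35953769  0.52329176]
```

View pics/scene0.png

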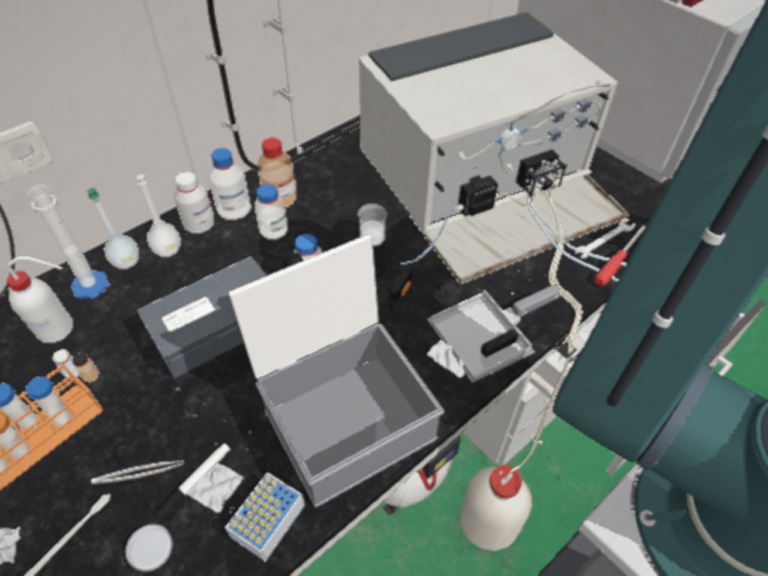

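View pics/top0.png

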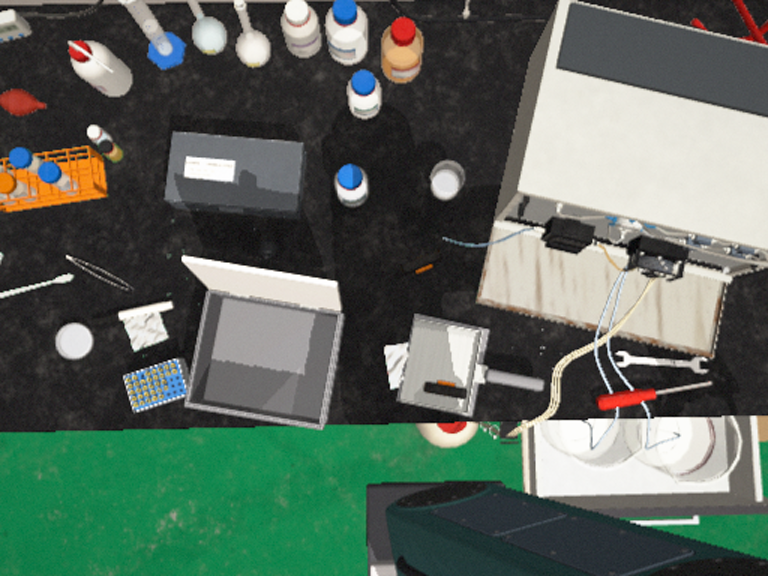

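The scene picture shows the bin near (340,420), the scoop near (480,335), its grip to (560,295), and the loose cassette's orange clip at (403,285). The top picture shows the bin at (265,355), the scoop at (443,365), its grip to (545,382), the clip at (423,268), the beaker at (447,180) and the bottle at (350,185).

```bash
python3 - <<'E'
from h import *
T=dict(np.load("top0.npz"));S=dict(np.load("scene0.npz"))
def g(p): return (255*(p/255.)**0.45).astype(np.uint8)[:,:,::-1]
a=cv2.resize(g(T["p"][160:290,250:380]),None,fx=4.4,fy=4.4,interpolation=cv2.INTER_CUBIC)
cv2.imwrite("pics/crop1.png",a)
b=cv2.resize(g(S["p"][140:260,240:400]),None,fx=4.4,fy=4.4,interpolation=cv2.INTER_CUBIC)
cv2.imwrite("pics/crop2.png",b)
for c,n in((T,"top"),(S,"scene")):
    h=cv2.cvtColor(c["p"],cv2.COLOR_RGB2HSV); m=cv2.inRange(h,(5,120,60),(20,255,255))
    k,l,st,ce=cv2.connectedComponentsWithStats(m)
    for i in range(1,k):
        if st[i,4]>5: 
            r=cv2.minAreaRect(np.argwhere(l==i)[:,::-1].astype(np.float32)); w=ray(c,ce[i],6)
            if 200<w[0]<800 and -300<w[1]<100: print(n,ce[i],st[i,4],r,w)
E
```

```text
top [282.51282051 178.71794872] 39 ((282.60345458984375, 178.7413787841797), (3.1513547897338867, 12.080193519592285), 66.80140686035156) [636.32273515  61.27538693   6.        ]
top [341.16666667 205.66666667] 6 ((341.5, 205.5), (3.0, 1.0), 0.0) [564.46599227 -86.33165833   6.        ]
top [296.96551724 255.44827586] 29 ((297.0135498046875, 255.41891479492188), (10.357135772705078, 2.46598482131958), 9.462322235107422) [441.24153508  29.76233006   6.        ]
scene [270.18421053 191.86842105] 38 ((270.2691955566406, 191.84616088867188), (3.605551242828369, 11.094003677368164), 33.690067291259766) [637.04843268  58.97779453   6.        ]
```

View pics/crop1.png

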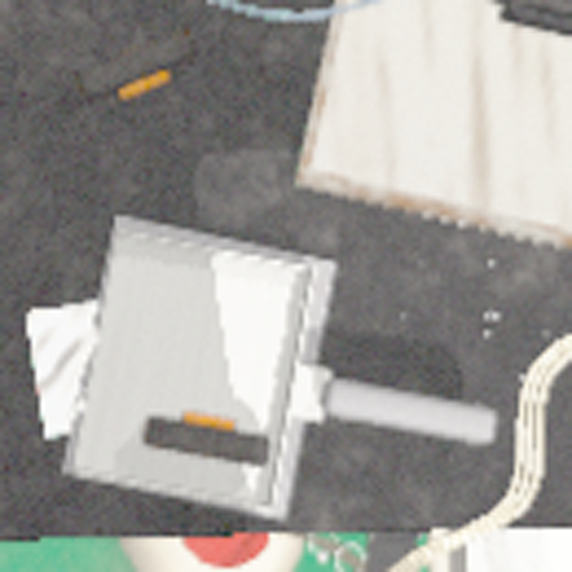

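View pics/crop2.png

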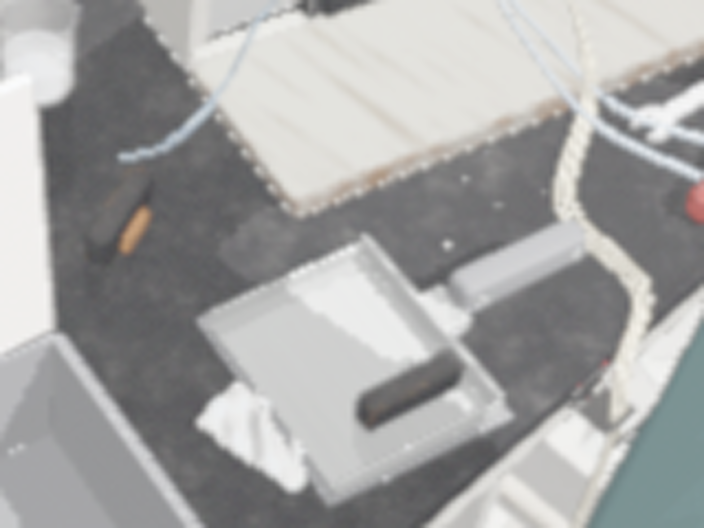

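The crops show the following:
- **crop1:** the scoop's corners are near (118,215), (335,262), (283,520) and (65,473). The grip runs from (330,398) to (495,425), and cassette_a is at (207,440).
- **crop2:** cassette_b's body lies behind its clip as seen from the robot, with the body at (118,215) and the clip at (135,230).

```bash
python3 - <<'E'
from h import *
T=dict(np.load("top0.npz"));S=dict(np.load("scene0.npz"))
f=lambda u,v,z: ray(T,(u/4.4+250,v/4.4+160),z)[:2]
C=[f(118,215,21),f(65,473,21),f(283,520,27),f(335,262,27)]
print("scoop corners",np.round(C,1),[np.linalg.norm(C[i]-C[i-1]).round(1) for i in range(4)],np.mean(C,0))
g0,g1=f(330,398,47),f(495,425,47); print("grip",g0,g1,np.linalg.norm(g1-g0))
for a,b in((C[3],C[0]),(C[2],C[1]),(g1,g0)): print("yaw",np.degrees(np.arctan2(*(b-a)[::-1])))
# cassette_b clip
h=cv2.cvtColor(T["p"],cv2.COLOR_RGB2HSV); m=cv2.inRange(h,(5,100,50),(22,255,255)); m[:,:275]=0;m[:,292:]=0;m[:172]=0;m[187:]=0
P=np.array([ray(T,p[::-1],11)[:2] for p in np.argwhere(m)]); r=cv2.minAreaRect(P.astype(np.float32)); print("clip",r,P.mean(0))
e=np.linalg.eigh(np.cov(P.T))[1][:,1]; print("clip dir deg",np.degrees(np.arctan2(e[1],e[0])))
# two-view triangulation of clip centroid
Pm=lambda c:c["K"]@np.c_[c["R"],c["t"]]
X=cv2.triangulatePoints(Pm(T),Pm(S),np.array([282.5,178.7]),np.array([270.2,191.9])).ravel();print("tri",X[:3]/X[3])
b=[ray(T,(u/1.5,v/1.5),100)[:2] for u,v in((204,291),(343,313),(323,428),(186,406))]
print("bin",np.round(b,1),[np.linalg.norm(b[i]-b[i-1]).round(1) for i in range(4)],np.mean(b,0),np.degrees(np.arctan2(*(b[0]-b[1])[::-1]))-90)
b=[ray(S,(u/1.5,v/1.5),100)[:2] for u,v in((257,382),(378,330),(442,410),(316,503))]
print("binS",np.round(b,1),[np.linalg.norm(b[i]-b[i-1]).round(1) for i in range(4)],np.mean(b,0))
for n,p in(("bottle",(350,170)),("beaker",(447,180))):print(n,ray(T,(p[0]/1.5,p[1]/1.5),80 ))
print("greybox",ray(T,(300/1.5,140/1.5),80),ray(T,(300/1.5,210/1.5),80))
E
```

```text
scoop corners [[558.4  78.4]
 [413.7 111.6]
 [385.4  -9.6]
 [529.  -43.8]] [np.float64(125.6), np.float64(148.5), np.float64(124.5), np.float64(147.5)] [471.61311864  34.13661293]
grip [452.85043256 -35.48402082] [ 436.15368083 -126.48536418] 92.52040862887229
yaw 76.43933474816045
yaw 76.87977646562163
yaw 79.60311871903296
clip ((635.72900390625, 61.92986297607422), (8.731622695922852, 31.913761138916016), 22.24195098876953) [635.47848628  61.95468365]
clip dir deg 112.30866837682602
tri [635.63854255  61.21731088   9.09110236]
bin [[594.1 411.9]
 [555.5 195. ]
 [379.  228. ]
 [416.8 438.1]] [np.float64(179.2), np.float64(220.2), np.float64(179.6), np.float64(213.4)] [486.3741977  318.25187322] -10.106558144776457
binS [[593.3 404.6]
 [546.9 206. ]
 [378.9 229.3]
 [391.  449.2]] [np.float64(207.2), np.float64(203.9), np.float64(169.6), np.float64(220.2)] [477.54394947 322.25185375]
bottle [789.53268454 181.65144792  80.        ]
beaker [770.33159428  24.30083442  80.        ]
greybox [840.92677277 262.43009918  80.        ] [724.78520752 263.19552259  80.        ]
```

```bash
cat >> h.py <<'E'
def delta(pos,yaw,tilt=0,s=None):
    """tool-frame shift and rotvec to reach: tool down, tool x at yaw deg; tilt deg = turn about tool y"""
    s=s or status.read_state(); R=np.array(s["orientation"]); y=np.radians(yaw)
    x=np.array([np.cos(y),np.sin(y),0]);z=np.array([0,0,-1.]);G=np.c_[x,np.cross(z,x),z]@cv2.Rodrigues(np.array([0,np.radians(tilt),0]))[0]
    print(np.round(R.T@(np.array(pos)-s["tcp_pos"]),1),np.round(cv2.Rodrigues(R.T@G)[0].ravel(),3))
def st():
    s=status.read_state(); R=np.array(s["orientation"])
    print(round(s["time_s"],2),np.round(s["tcp_pos"],1),"xyaw",np.degrees(np.arctan2(R[1,0],R[0,0])).round(1),"z",np.round(R[:,2],3),"q",np.round(s["q"],2),"w",round(s["width"],1),"g",round(s["gripper_force"],1),"F",np.round(s["force"],1))
E
python3 -c "
from h import *
delta((450,-60,250),112.3);delta((647.5,66.5,120),112.3)"
```

```text
[ 405.7 -321.1   -1.8] [-1.000e-03 -1.000e-03 -1.627e+00]
[ 633.7 -376.   128.3] [-1.000e-03 -1.000e-03 -1.627e+00]
```

```bash
python3 -m pendant '[406,-321,0,0,0,-1.627,0.4, 406,-321,0,0,0,-1.627,0.4, 406,-321,0,0,0,-1.627,0.4, 406,-321,0,0,0,-1.627,0.4, 406,-321,0,0,0,-1.627,0.4, 406,-321,0,0,0,-1.627,0.4, 406,-321,0,0,0,-1.627,0.4, 406,-321,0,0,0,-1.627,0.4, 406,-321,0,0,0,-1.627,0.4, 406,-321,0,0,0,-1.627,0.4, 634,-376,128,0,0,-1.627,0.4, 634,-376,128,0,0,-1.627,0.4]'
python3 -c "
from h import *
st();delta((647.5,66.5,120),112.3)"
```

```text
time_s: 1.3
tcp_pos: [515.8, -22.8, 202.5]
orientation: [[-0.385, 0.923, 0.001], [0.923, 0.385, -0.0], [-0.001, 0.001, -1.0]]
force: [0.1, -0.3, 0.2]
width: 51.0
gripper_force: 0.0
1.3 [515.8 -22.8 202.5] xyaw 112.6 z [ 0.001 -0.    -1.   ] q [-0.2   0.27 -0.17  1.13 -0.    0.97] w 51.0 g 0.0 F [ 0.1 -0.3  0.2]
[ 31.8 155.8  82.7] [0.001 0.001 0.006]
```

```bash
python3 -m pendant '[32,156,83,0,0,0.006,0.4, 32,156,83,0,0,0.006,0.4, 32,156,83,0,0,0.006,0.4, 32,156,83,0,0,0.006,0.4, 32,156,83,0,0,0.006,0.4, 32,156,83,0,0,0.006,0.4]' >/dev/null
python3 - <<'E'
from h import *
st()
a=[]
for n,(cx,cy) in(("top",(280,175)),("scene",(275,185))):
    c=cam(n); p=c["p"][cy-40:cy+40,cx-50:cx+50]; a.append(cv2.resize((255*(p/255.)**.45).astype(np.uint8)[:,:,::-1],None,fx=5,fy=5,interpolation=cv2.INTER_CUBIC))
    for X in((647.5,66.5,26),(647.5,66.5,103)): print(n,(proj(c,X)-(cx-50,cy-40))*5)
cv2.imwrite("pics/b1.png",cv2.resize(np.hstack(a),None,fx=.8,fy=.8))
E
```

```text
1.9 [646.3  64.2 119.1] xyaw 112.0 z [-0.002 -0.    -1.   ] q [-0.03  0.53  0.03  1.07 -0.    1.16] w 51.4 g 0.0 F [-0.1 -0.5  0.2]
top [253.88258041 191.57558088]
top [262.479338   168.53031521]
scene [204.68539845 207.38653853]
scene [209.20762542 113.32556147]
```

View pics/b1.png

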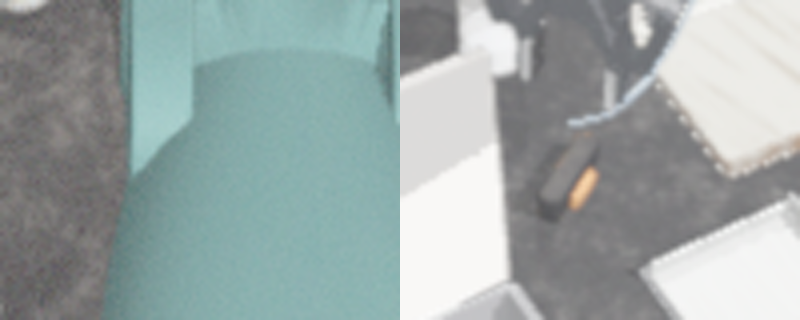

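The arm hides the cassette in the top view. In the scene view the body's upper face is centred near (566,168), and my estimate projects to (564,166), so I'll descend and grip.

```bash
python3 -m pendant '[2,2,50,0,0,0,0.4, 2,2,75,0,0,0,0.4, 2,2,88,0,0,0,0.4, 2,2,88,0,0,0,0.4, 2,2,88,0,0,0,1, 2,2,88,0,0,0,1, 2,2,88,0,0,0,1, 2,2,88,0,0,0,1, 2,2,88,0,0,0,1, 2,2,88,0,0,0,1]'
python3 -c "
from h import *
st()"
```

```text
time_s: 3.0
tcp_pos: [648.7, 66.5, 33.7]
orientation: [[-0.374, 0.928, 0.003], [0.928, 0.374, -0.0], [-0.001, 0.002, -1.0]]
force: [-1.1, -0.0, 8.8]
width: 16.1
gripper_force: 59.2
3.0 [648.7  66.5  33.7] xyaw 111.9 z [ 0.003 -0.    -1.   ] q [-0.02  0.6  -0.09  0.87 -0.    1.17] w 16.1 g 59.2 F [-1.1 -0.   8.8]
```

```bash
python3 -m pendant '[0,0,-20,0,0,0,1, 0,0,-50,0,0,0,1, 0,0,-80,0,0,0,1, 0,0,-80,0,0,0,1, 0,0,-80,0,0,0,1]'
python3 - <<'E'
from h import *
st(); delta((505,23.3,100),77); save(cam("scene"),"lift.png",(180,100,400,260),3)
E
```

```text
time_s: 3.5
tcp_pos: [648.3, 66.6, 113.0]
orientation: [[-0.374, 0.928, 0.002], [0.928, 0.374, -0.0], [-0.001, 0.002, -1.0]]
force: [-0.0, -0.4, -1.5]
width: 16.0
gripper_force: 58.9
3.5 [648.3  66.6 113. ] xyaw 111.9 z [ 0.002 -0.    -1.   ] q [-0.02  0.54  0.03  1.05 -0.    1.17] w 16.0 g 58.9 F [-0.  -0.4 -1.5]
[  13.4 -149.2   12.7] [0.002 0.    0.61 ]
```

View pics/lift.png

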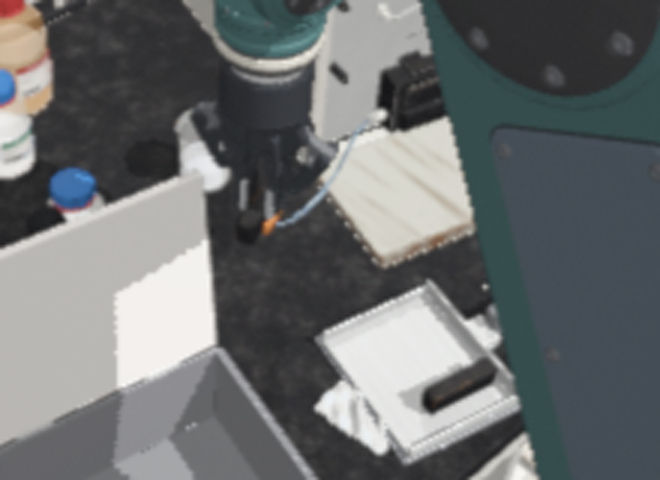

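The cassette is held, with the black body at (250,225) and the clip at (272,222). I'll move it over the pan.

```bash
python3 -m pendant '[3,-35,0,0,0,0.14,1, 6,-70,0,0,0,0.28,1, 9,-105,5,0,0,0.42,1, 12,-135,10,0,0,0.55,1, 13,-149,13,0,0,0.61,1, 13,-149,13,0,0,0.61,1, 13,-149,13,0,0,0.61,1]' >/dev/null
python3 - <<'E'
from h import *
st(); delta((505,23.3,46),77); save(cam("scene"),"over.png",(200,130,400,270),3)
E
```

```text
4.25 [505.1  23.   98.6] xyaw 77.1 z [-0.  0. -1.] q [-0.12  0.33 -0.39  0.86  0.    1.68] w 16.1 g 59.0 F [-0.7 -0.8  0.2]
[ 0.3 -0.1 52.6] [-0.    -0.     0.001]
```

View pics/over.png

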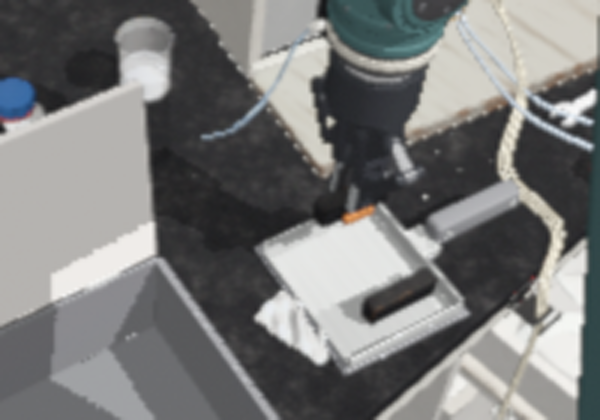

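The cassette at (340,210) hangs above the far half of the pan, parallel to cassette_a at (400,295). I'll lower it and release.

```bash
python3 -m pendant '[0,0,25,0,0,0,1, 0,0,45,0,0,0,1, 0,0,53,0,0,0,1, 0,0,53,0,0,0,1, 0,0,53,0,0,0,1]'
python3 -c "
from h import *
st()"
```

```text
time_s: 4.8
tcp_pos: [505.3, 23.1, 46.3]
orientation: [[0.224, 0.974, 0.0], [0.974, -0.224, -0.0], [0.0, 0.0, -1.0]]
force: [0.5, -0.5, -0.0]
width: 16.0
gripper_force: 59.0
4.8 [505.3  23.1  46.3] xyaw 77.0 z [ 0. -0. -1.] q [-0.12  0.38 -0.47  0.72 -0.    1.68] w 16.0 g 59.0 F [ 0.5 -0.5 -0. ]
```

```bash
python3 -m pendant '[0,0,1.5,0,0,0,1, 0,0,2,0,0,0,1, 0,0,2,0,0,0,0.4, 0,0,2,0,0,0,0.4, 0,0,2,0,0,0,0.4, 0,0,2,0,0,0,0.4, 0,0,-20,0,0,0,0.4, 0,0,-50,0,0,0,0.4, 0,0,-90,0,0,0,0.4, 0,0,-120,0,0,0,0.4, 0,0,-120,0,0,0,0.4]'
python3 - <<'E'
from h import *
st(); save(cam("scene"),"placed.png",(200,130,400,270),3)
E
```

```text
time_s: 5.9
tcp_pos: [506.4, 22.8, 169.4]
orientation: [[0.225, 0.974, 0.006], [0.974, -0.225, -0.001], [0.001, 0.006, -1.0]]
force: [0.4, 0.0, -0.4]
width: 51.1
gripper_force: 0.0
5.9 [506.4  22.8 169.4] xyaw 77.0 z [ 0.006 -0.001 -1.   ] q [-0.12  0.27 -0.26  1.03  0.    1.68] w 51.1 g 0.0 F [ 0.4  0.  -0.4]
```

View pics/placed.png

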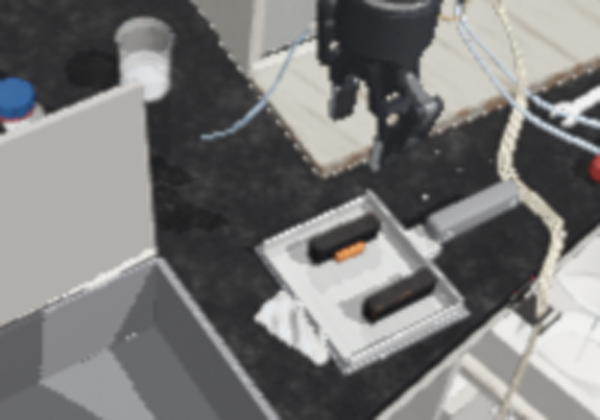

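Both cassettes lie in the pan, at (345,235) and (400,295). Next I'll take the grip.

```bash
python3 -c "
from h import *
delta((449.5,-60.5,100),77);delta((449.5,-60.5,33),77)"
```

```text
[-93.9 -36.1  67.1] [ 0.003 -0.    -0.   ]
[-93.9 -36.4 134.1] [ 0.003 -0.    -0.   ]
```

```bash
python3 -m pendant '[-47,-18,30,0,0,0,0.4, -94,-36,67,0,0,0,0.4, -94,-36,67,0,0,0,0.4, -94,-36,67,0,0,0,0.4]' >/dev/null
python3 - <<'E'
from h import *
st(); delta((449.5,-60.5,33),77); c=cam("scene"); save(c,"grip.png",(240,110,400,230),4)
for z in(47,80):print((proj(c,(449.5,-60.5,z))-(240,110))*4)
E
```

```text
6.35 [445.7 -61.3  96.4] xyaw 76.8 z [-0.005  0.001 -1.   ] q [-0.32  0.25 -0.52  0.81 -0.    1.48] w 51.1 g 0.0 F [ 0.5  0.1 -0.3]
[ 1.6  3.8 63.4] [-0.005 -0.    -0.003]
[446.91401156 362.55654429]
[456.67248815 331.05529069]
```

View pics/grip.png

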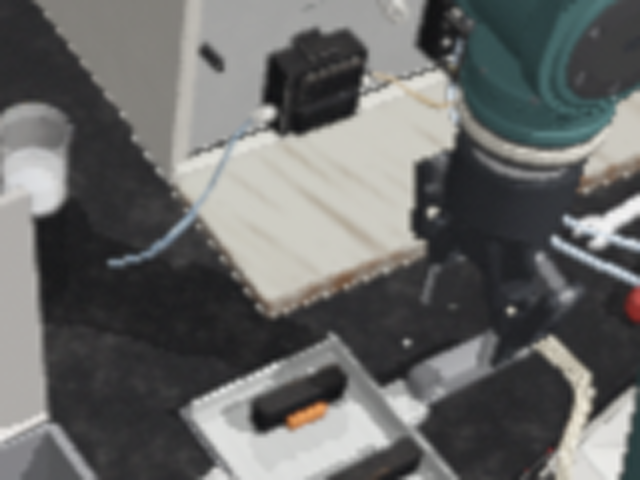

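The fingers straddle the grip, which lies at (450,365). I'll descend, close, and check the force.

```bash
python3 -m pendant '[1,3,30,0,0,0,0.4, 1,3,55,0,0,0,0.4, 1,3,63,0,0,0,0.4, 1,3,63,0,0,0,0.4, 1,3,63,0,0,0,1, 1,3,63,0,0,0,1, 1,3,63,0,0,0,1, 1,3,63,0,0,0,1, 1,3,63,0,0,0,1, 1,3,63,0,0,0,1]' >/dev/null
python3 - <<'E'
from h import *
st()
E
```

```text
7.4 [452.2 -60.2  36.7] xyaw 77.0 z [ 0.002 -0.    -1.   ] q [-0.31  0.33 -0.6   0.64  0.    1.49] w 19.2 g 58.3 F [-1.   0.2  6. ]
```

```bash
python3 -m pendant '[0,0,-4,0,0,0,1, 0,0,-12,0,0,0,1, 0,0,-24,0,0,0,1, 0,0,-38,0,0,0,1, 0,0,-54,0,0,0,1, 0,0,-70,0,0,0,1, 0,0,-86,0,0,0,1, 0,0,-102,0,0,0,1, 0,0,-116,0,0,0,1, 0,0,-126,0,0,0,1, 0,0,-132,0,0,0,1, 0,0,-135,0,0,0,1]' >/dev/null
python3 - <<'E'
from h import *
st(); c=cam("scene"); save(c,"up.png",(200,70,460,265),3)
E
```

```text
8.6 [451.7 -60.2 171.3] xyaw 77.0 z [ 0. -0. -1.] q [-0.31  0.19 -0.37  1.01 -0.    1.49] w 18.9 g 58.4 F [ 0.6  0.7 -2.9]
```

View pics/up.png

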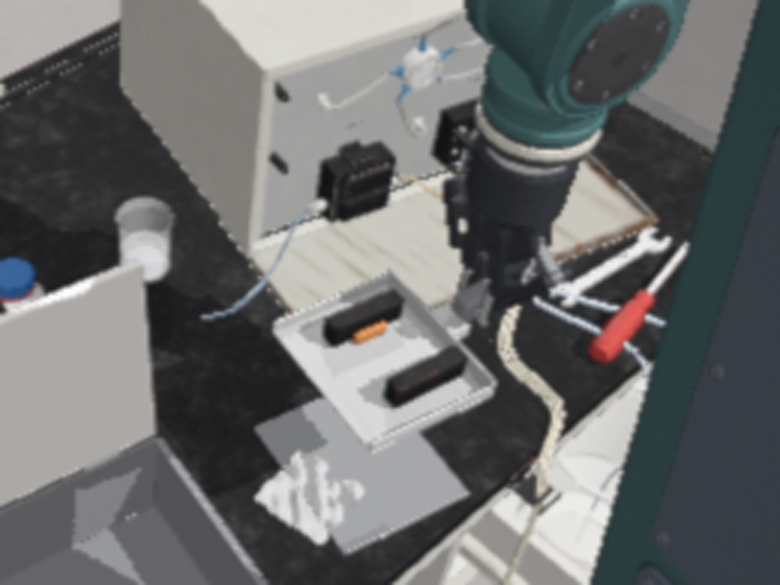

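The scoop is up and level: the cassettes sit at (365,318) and (428,375), and the pad is exposed around (360,480). That was my tenth picture, so from here I'll work from numbers. Next I'll carry it over the bin.

```bash
python3 -m pendant '[4,-1,0,0,0,0,1, 12,-3,0,0,0,-0.004,1, 24,-6,0,0,0,-0.008,1, 40,-11,0,0,0,-0.012,1, 58,-15,0,0,0,-0.017,1, 76,-20,0,0,0,-0.022,1, 94,-25,0,0,0,-0.028,1, 112,-30,0,0,0,-0.033,1, 130,-35,0,0,0,-0.038,1, 148,-39,0,0,0,-0.043,1, 162,-43,0,0,0,-0.048,1, 172,-46,0,0,0,-0.052,1]' >/dev/null
python3 -m pendant '[3,-1,0,0,0,0,1, 5,-1,0,0,0,0,1, 5,-1,0,0,0,0,1, 5,-1,0,0,0,0,1]' >/dev/null
python3 - <<'E'
from h import *
st()
c=cam("top"); cv2.imwrite("pics/t1.png",c["p"][:,:,::-1]); b=cam("scene"); cv2.imwrite("pics/s1.png",b["p"][:,:,::-1])
# pan corners / cassettes in scene view: predicted vs dark, low-value blobs
s=status.read_state();R=np.array(s["orientation"]);t=np.array(s["tcp_pos"])
W=lambda x,y,z:t+R@np.array([x+97,-(-y),0])*1.0+R[:,2]*0 if 0 else t+R@np.array([x+97,-y,32.7-z])
print("mouth",W(57.5,0,6))
g=cv2.cvtColor(b["p"],cv2.COLOR_RGB2GRAY)
for n,y in(("a",35),("b",-35)):
    print(n,proj(b,W(-3,y,20)),[int(g[tuple(np.round(proj(b,W(x,y,32)))[::-1].astype(int))]) for x in range(-55,58,10)])
print("mid",[int(g[tuple(np.round(proj(b,W(x,0,6)))[::-1].astype(int))]) for x in range(-55,58,10)])
E
```

```text
10.25 [445.5 122.4 170.8] xyaw 79.9 z [-0. -0. -1.] q [ 0.09  0.2  -0.36  1.02 -0.    1.84] w 18.8 g 58.4 F [ 0.3  0.6 -2.4]
mouth [472.47701413 274.56037636 144.09404446]
a [283.64540432 242.48890516] [172, 54, 61, 58, 61, 57, 61, 63, 158, 163, 212, 212]
b [266.11949312 219.48681978] [53, 120, 49, 40, 41, 42, 39, 42, 39, 163, 142, 143]
mid [122, 208, 217, 217, 217, 216, 216, 215, 217, 215, 214, 215]
```

Both cassettes show as dark runs of about 70 mm in the pan, so they are still in place. I'll tip the scoop about its mouth.

```bash
python3 -m pendant '[4,0,-13,0,-0.105,0,1, 9,0,-25,0,-0.209,0,1, 13,0,-33,0,-0.279,0,1, 18,0,-39,0,-0.349,0,1, 24,0,-45,0,-0.419,0,1, 31,0,-51,0,-0.489,0,1, 38,0,-58,0,-0.559,0,1, 45,0,-66,0,-0.628,0,1, 53,0,-73,0,-0.698,0,1, 64,0,-81,0,-0.785,0,1, 64,0,-81,0,-0.785,0,1, 64,0,-81,0,-0.785,0,1]' >/dev/null
cat > chk.py <<'E'
from h import *
st()
b=cam("scene"); c=cam("top"); cv2.imwrite("pics/s_%d.png"%(status.read_state()["time_s"]*100),b["p"][:,:,::-1])
s=status.read_state();R=np.array(s["orientation"]);t=np.array(s["tcp_pos"])
W=lambda x,y,z:t+R@np.array([x+97,-y,32.7-z])
print("mouth",W(57.5,0,6))
for k,c in(("scene",b),("top",c)):
    g=cv2.cvtColor(c["p"],cv2.COLOR_RGB2GRAY)
    for y,z in((35,32),(-35,32),(0,6)):
        print(k,y,[int(g[tuple(np.round(proj(c,W(x,y,z)))[::-1].astype(int))]) for x in range(-55,58,10)])
    o=np.array([486,319.]);ex=np.array([.985,-.174]);ey=np.array([.174,.985])
    print("bin floor, rows bin x -70..70, cols bin y 100..-100")
    for X in range(-70,71,20): print([int(g[tuple(np.round(proj(c,(*(o+X*ex+Y*ey),15))).astype(int)[::-1])]) for Y in range(100,-101,-20)])
E
python3 chk.py
```

```text
11.55 [456.9 186.1 251. ] xyaw 80.0 z [-0.123 -0.695 -0.708] q [ 0.52  0.59  0.22  1.77 -0.57  2.43] w 19.4 g 58.7 F [-0.1  0.4 -3.1]
mouth [472.50622775 274.57344848 124.03715259]
scene 35 [174, 169, 171, 172, 195, 197, 201, 202, 199, 197, 164, 121]
scene -35 [49, 55, 168, 172, 174, 172, 192, 198, 196, 197, 181, 152]
scene 0 [137, 97, 169, 170, 172, 191, 197, 201, 201, 200, 199, 188]
bin floor, rows bin x -70..70, cols bin y 100..-100
[107, 108, 108, 108, 150, 151, 151, 151, 151, 151, 151]
[106, 123, 133, 130, 123, 184, 192, 185, 172, 186, 180]
[103, 92, 30, 26, 121, 121, 121, 141, 122, 191, 113]
[101, 30, 59, 175, 176, 176, 176, 176, 121, 149, 174]
[103, 172, 175, 173, 134, 176, 176, 176, 123, 142, 200]
[104, 39, 44, 40, 176, 121, 176, 176, 121, 154, 199]
[103, 136, 174, 176, 176, 122, 127, 176, 122, 164, 200]
[103, 176, 176, 176, 176, 122, 122, 176, 122, 184, 200]
top 35 [36, 33, 107, 168, 82, 61, 55, 59, 35, 33, 36, 35]
top -35 [58, 42, 33, 153, 168, 65, 60, 60, 57, 30, 31, 40]
top 0 [114, 89, 88, 138, 137, 122, 54, 49, 49, 31, 34, 39]
bin floor, rows bin x -70..70, cols bin y 100..-100
[77, 61, 46, 97, 106, 108, 124, 91, 72, 60, 210]
[60, 48, 71, 157, 38, 25, 35, 56, 55, 65, 47]
[49, 56, 63, 133, 145, 35, 36, 30, 59, 54, 60]
[58, 73, 67, 61, 83, 41, 41, 39, 52, 135, 88]
[66, 67, 76, 170, 159, 35, 38, 39, 60, 57, 59]
[68, 63, 62, 76, 34, 33, 31, 60, 164, 32, 58]
[72, 107, 162, 162, 161, 107, 106, 69, 80, 62, 143]
[126, 162, 162, 161, 165, 106, 109, 70, 65, 136, 196]
```

The pan is empty and two dark blobs lie in the bin at bin y of about 60 to 90 mm. I'll level the scoop and bring it back.

```bash
python3 -c "
from h import *
delta((455,165,245),80,-22);delta((445.5,122.4,190),80)"
```

```text
[-9.5  2.  19.2] [-0.     0.399 -0.001]
[-1.6  0.1 89. ] [-0.     0.783 -0.001]
```

```bash
python3 -m pendant '[-5,1,10,0,0.15,0,1, -9,2,19,0,0.28,0,1, -9,2,19,0,0.399,0,1, -7,1,42,0,0.53,0,1, -4,1,65,0,0.66,0,1, -2,0,89,0,0.783,0,1, -2,0,89,0,0.783,0,1, -2,0,89,0,0.783,0,1]' >/dev/null
python3 -c "
from h import *
st();delta((451.9,-60.2,180),77)"
```

```text
12.45 [444.9 121.1 191.1] xyaw 79.8 z [ 0.001 -0.003 -1.   ] q [ 0.09  0.18 -0.32  1.07 -0.    1.84] w 18.8 g 58.9 F [ 1.2 -0.6 -2.5]
[-177.2   38.9   11.5] [0.002 0.002 0.049]
```

```bash
python3 -m pendant '[-20,4,0,0,0,0.005,1, -50,11,0,0,0,0.013,1, -85,18,3,0,0,0.023,1, -120,26,6,0,0,0.033,1, -150,33,9,0,0,0.041,1, -170,37,11,0,0,0.047,1, -177,39,11,0.002,0.002,0.049,1, -177,39,11,0.002,0.002,0.049,1]' >/dev/null
python3 -c "
from h import *
st();delta((452,-60.2,37.5),77)"
```

```text
13.25 [453.6 -58.7 180.1] xyaw 77.2 z [-0.001 -0.    -1.   ] q [-0.31  0.18 -0.35  1.04 -0.    1.49] w 18.9 g 58.9 F [ 1.2  0.2 -2.3]
[ -1.7  -1.1 142.6] [-0.001  0.001  0.003]
```

```bash
python3 -m pendant '[-2,-1,25,0,0,0.003,1, -2,-1,55,0,0,0.003,1, -2,-1,85,0,0,0.003,1, -2,-1,110,0,0,0.003,1, -2,-1,128,0,0,0.003,1, -2,-1,136,0,0,0.003,1, -2,-1,139,0,0,0.003,1, -2,-1,141,0,0,0.003,1, -2,-1,142,0,0,0.003,1, -2,-1,142,0,0,0.003,1]' >/dev/null
python3 -c "
from h import *
st()"
```

```text
14.25 [451.6 -60.3  38.1] xyaw 77.0 z [-0.001  0.    -1.   ] q [-0.31  0.33 -0.6   0.65 -0.    1.49] w 19.0 g 58.9 F [ 0.8 -0.2 -2. ]
```

```bash
python3 -m pendant '[0,0,1,0,0,0,1, 0,0,2,0,0,0,1, 0,0,2,0,0,0,1]' >/dev/null
python3 -c "
from h import *
st()"
```

```text
14.55 [451.5 -60.6  36.4] xyaw 77.0 z [-0.001 -0.    -1.   ] q [-0.31  0.33 -0.6   0.64 -0.    1.49] w 19.2 g 61.7 F [-5.  -2.5 15.2]
```

Firm contact with the pad, so I'll release and rise.

```bash
python3 -m pendant '[0,0,-0.5,0,0,0,0.4, 0,0,-0.5,0,0,0,0.4, 0,0,-0.5,0,0,0,0.4, 0,0,-0.5,0,0,0,0.4, 0,0,-20,0,0,0,0.4, 0,0,-60,0,0,0,0.4, 0,0,-110,0,0,0,0.4, 0,0,-160,0,0,0,0.4, 0,0,-210,0,0,0,0.4, 0,0,-210,0,0,0,0.4]' >/dev/null
python3 - <<'E'
from h import *
st(); c=cam("scene"); T0=dict(np.load("scene0.npz")); np.savez("s2.npz",**c)
# compare scoop region to the initial picture (pan corners, grip)
a=T0["p"].astype(int);b=c["p"].astype(int)
d=np.abs(a-b).max(2)[180:260,280:385]; print("diff>60 px:",(d>60).sum(),"of",d.size)
print("beaker region diff",(np.abs(a-b).max(2)[125:165,235:262]>60).sum())
# lid: white plate top corners
for u in(233/1.5,374/1.5):pass
m=cv2.inRange(c["p"],(185,180,170),(255,255,255)); k,l,stt,ce=cv2.connectedComponentsWithStats(m[150:260,140:270]); i=1+np.argmax(stt[1:,4]); print("lid blob",stt[i],ce[i])
# bin darkness blobs: cassettes
g=cv2.cvtColor(c["p"],cv2.COLOR_RGB2GRAY); m=np.zeros_like(g); o=np.array([486,319.]);ex=np.array([.985,-.174]);ey=np.array([.174,.985])
poly=np.array([proj(c,(*(o+x*ex+y*ey),100)) for x,y in((84,99),(84,-99),(-84,-99),(-84,99))]).astype(np.int32); cv2.fillPoly(m,[poly],255); m&=cv2.inRange(g,0,70)
k,l,stt,ce=cv2.connectedComponentsWithStats(m)
for i in range(1,k):
    if stt[i,4]>15: w=ray(c,ce[i],20)[:2]-o; print("dark",stt[i],"bin xy",w@ex,w@ey)
# lid top edge: project candidates
for th in(1.5,1.6,1.7):
    p=[(*(o+(90-180*np.cos(th))*ex+y*ey),100+180*np.sin(th)) for y in(105,-105)]; print(th,[proj(c,q).round(1) for q in p],np.round(p,0))
E
```

```text
15.55 [453.6 -60.9 251.2] xyaw 77.0 z [ 0.006 -0.002 -1.   ] q [-0.31  0.14 -0.2   1.22 -0.    1.49] w 51.2 g 0.0 F [ 0.3 -0.3 -1.3]
diff>60 px: 668 of 8400
beaker region diff 0
lid blob [ 13   0 102  50 888] [64.68018018 26.57995495]
dark [192 278  27  17 230] bin xy 24.306741963529863 60.2020966494092
dark [200 297  30  13 319] bin xy -25.949328699536274 61.66944321395512
1.5 [array([159.3, 211.1]), array([254.8, 169. ])] [[580. 409. 280.]
 [544. 202. 280.]]
1.6 [array([155.5, 204.4]), array([250.3, 163.3])] [[598. 406. 280.]
 [562. 199. 280.]]
1.7 [array([152. , 198.5]), array([246. , 158.5])] [[616. 403. 278.]
 [579. 196. 278.]]
```

Both cassettes are in the bin, at bin xy (24,60) and (-26,62). Next is the lid, which I'll push from behind with closed fingers, to one side of the knob.

```bash
python3 -c "
from h import *
delta((614,93,257),80);delta((640,241,257),80)"
```

```text
[186.  122.4  -8.5] [ 0.003  0.001 -0.052]
[336.1 114.4  -8.6] [ 0.003  0.001 -0.052]
```

```bash
python3 -m pendant '[46,30,-8,0,0,-0.02,1, 93,61,-8,0,0,-0.05,1, 140,92,-8,0,0,-0.05,1, 186,122,-8,0,0,-0.05,1, 186,122,-8,0,0,-0.05,1, 225,120,-8,0,0,-0.05,1, 265,118,-8,0,0,-0.05,1, 300,116,-8,0,0,-0.05,1, 336,114,-8,0,0,-0.05,1, 336,114,-8,0,0,-0.05,1]' >/dev/null
python3 - <<'E'
from h import *
st()
c=cam("scene"); s0=dict(np.load("scene0.npz"))
m=cv2.inRange(c["p"],(150,145,140),(255,255,255))
o=np.array([486,319.]);ex=np.array([.985,-.174]);ey=np.array([.174,.985])
a=s0["p"].astype(int);b=c["p"].astype(int);d=np.abs(a-b).max(2)
print("lid diff",(d[160:255,155:250]>50).sum())
# edge row at each column along lid's top edge, for y=60 near left
for y in(60,0,-90): print(y,[(th,int(cv2.cvtColor(c["p"],cv2.COLOR_RGB2GRAY)[tuple(np.round(proj(c,(*(o+(90-180*np.cos(th))*ex+y*ey),100+180*np.sin(th)))).astype(int)[::-1])])) for th in(1.3,1.5,1.6,1.65,1.7,1.8)])
for th in(1.65,1.3,1.0,.7,.4,.15,0):
    d,h=140,8; x=90-d*np.cos(th)+h*np.sin(th)+13-4; z=100.5+d*np.sin(th)+h*np.cos(th)+17
    print(th,end=" ");delta((*(o+x*ex-50*ey),z),80)
E
```

```text
16.6 [638.1 245.1 250.9] xyaw 80.1 z [-0.005  0.    -1.   ] q [0.25 0.56 0.44 1.45 0.   1.99] w 0.1 g 0.0 F [ 0.2 -0.1  0.1]
lid diff 218
60 [(1.3, 174), (1.5, 174), (1.6, 174), (1.65, 173), (1.7, 178), (1.8, 87)]
0 [(1.3, 174), (1.5, 174), (1.6, 174), (1.65, 174), (1.7, 176), (1.8, 30)]
-90 [(1.3, 51), (1.5, 67), (1.6, 174), (1.65, 174), (1.7, 185), (1.8, 37)]
1.65 [ -1.8 -44.8  -5. ] [-0.004  0.001  0.   ]
1.3 [ -1.8 -93.6  -2.9] [-0.004  0.001  0.   ]
1.0 [  -1.8 -132.7   12.2] [-0.004  0.001  0.   ]
0.7 [  -1.7 -165.6   38.2] [-0.004  0.001  0.   ]
0.4 [  -1.7 -189.4   72.7] [-0.004  0.001  0.   ]
0.15 [  -1.7 -200.7  105.8] [-0.004  0.001  0.   ]
0 [  -1.6 -203.3  126.6] [-0.004  0.001  0.   ]
```

```bash
python3 -m pendant '[-2,-25,-5,0,0,0,1, -2,-45,-5,0,0,0,1, -2,-70,-4,0,0,0,1, -2,-94,-3,0,0,0,1, -2,-114,4,0,0,0,1, -2,-133,12,0,0,0,1, -2,-150,25,0,0,0,1, -2,-166,38,0,0,0,1, -2,-178,55,0,0,0,1, -2,-189,73,0,0,0,1, -2,-196,90,0,0,0,1, -2,-200,104,0,0,0,1]' >/dev/null
python3 -c "
from h import *
st();o=np.array([486,319.]);ex=np.array([.985,-.174]);ey=np.array([.174,.985])
delta((*(o-41*ex-50*ey),125.5),80)"
```

```text
17.85 [439.7 273.7 148.4] xyaw 79.8 z [-0.003 -0.    -1.   ] q [ 0.4   0.31 -0.27  1.    0.    2.15] w -0.3 g 0.3 F [0.7 1.  1. ]
[ 2.7 -3.3 22.9] [-0.003  0.001 -0.003]
```

```bash
python3 -m pendant '[2,-3,8,0,0,0,1, 2,-3,16,0,0,0,1, 2,-3,20,0,0,0,1, 2,-3,22,0,0,0,1, 2,-3,23,0,0,0,1]'; python3 -m pendant '[0,0,1,0,0,0,1,0,0,1,0,0,0,1]'
```

```text
time_s: 18.35
tcp_pos: [438.5, 277.1, 126.8]
orientation: [[0.176, 0.984, -0.002], [0.984, -0.176, 0.0], [0.0, -0.002, -1.0]]
force: [-1.1, -0.7, -0.2]
width: -0.1
gripper_force: 0.2
time_s: 18.55
tcp_pos: [438.5, 277.2, 125.9]
orientation: [[0.176, 0.984, -0.002], [0.984, -0.176, 0.001], [0.0, -0.002, -1.0]]
force: [-0.6, -0.4, -0.2]
width: 0.2
gripper_force: 0.0
```

```bash
for i in 1 2; do python3 -m pendant '[0,0,1,0,0,0,1,0,0,1,0,0,0,1]' | grep -E 'tcp|force'; done
```

```text
tcp_pos: [438.5, 277.2, 125.4]
force: [-2.0, -0.9, 7.6]
gripper_force: 4.1
tcp_pos: [438.5, 277.3, 125.2]
force: [-6.1, -3.3, 21.9]
gripper_force: 11.0
```

```bash
python3 - <<'E'
from h import *
c=cam("scene"); g=cv2.cvtColor(c["p"],cv2.COLOR_RGB2GRAY)
o=np.array([486,319.]);ex=np.array([.985,-.174]);ey=np.array([.174,.985])
# where lid's free edge lies: sample grey at the plate for y=+90
for y in(95,60): print(y,[int(g[tuple(np.round(proj(c,(*(o+x*ex+y*ey),108))).astype(int)[::-1])]) for x in range(-110,100,10)])
E
```

```text
95 [87, 86, 99, 196, 197, 197, 197, 197, 197, 197, 198, 197, 198, 198, 197, 202, 198, 198, 198, 198, 197]
60 [86, 87, 102, 197, 197, 197, 197, 198, 198, 198, 214, 247, 247, 239, 198, 198, 198, 198, 198, 198, 198]
```

The stop is hard at the height of a shut lid, and the white plate covers the bin. I'll retreat and check the result.

```bash
python3 -m pendant '[0,0,-20,0,0,0,1, 0,0,-60,0,0,0,1, 0,0,-110,0,0,0,1, 0,0,-160,0,0,0,1, -50,0,-180,0,0,0,1, -100,0,-180,0,0,0,1, -130,0,-180,0,0,0,1, -130,0,-180,0,0,0,1]' >/dev/null
python3 - <<'E'
from h import *
st(); c=cam("scene"); s0=dict(np.load("scene0.npz")); o=np.array([486,319.]);ex=np.array([.985,-.174]);ey=np.array([.174,.985])
g=cv2.cvtColor(c["p"],cv2.COLOR_RGB2GRAY).astype(int); g0=cv2.cvtColor(s0["p"],cv2.COLOR_RGB2GRAY).astype(int)
for y in(95,0,-95): print(y,[int(g[tuple(np.round(proj(c,(*(o+x*ex+y*ey),108))).astype(int)[::-1])]) for x in range(-110,100,10)])
# scoop edges: profile shift across grip and pan, before vs after
C=np.array([471.6,34.1]);sx=np.array([.225,.974]);sy=np.array([-.974,.225])
P=lambda x,y,z:tuple(np.round(proj(c,(*(C+x*sx+y*sy),z+4))).astype(int)[::-1])
for n,L in(("grip across",[P(-125,y,43) for y in range(-24,25,4)]),("grip end",[P(x,0,43) for x in range(-190,-150,4)]),("side -y",[P(20,y,17) for y in range(-90,-50,4)]),("side +y",[P(-20,y,17) for y in range(50,90,4)]),("mouth",[P(x,-10,6) for x in range(40,80,4)])):
    print(n,[g0[p] for p in L],[g[p] for p in L])
d=np.abs(s0["p"].astype(int)-c["p"]).max(2); print("beaker/bottle diff",(d[125:170,235:262]>50).sum(),(d[155:172,195:215]>50).sum())
E
```

```text
19.8 [415.1 146.5 304.4] xyaw 79.7 z [-0.001  0.    -1.   ] q [ 0.15  0.1  -0.1   1.37  0.    1.9 ] w -0.3 g 0.0 F [ 0.4 -0.2 -0.4]
95 [86, 87, 100, 197, 197, 197, 197, 197, 197, 197, 198, 198, 198, 198, 198, 198, 198, 198, 198, 198, 197]
0 [87, 87, 107, 192, 192, 43, 25, 28, 135, 203, 199, 199, 199, 199, 200, 200, 199, 199, 200, 200, 197]
-95 [44, 79, 185, 248, 248, 248, 248, 248, 248, 248, 248, 248, 232, 200, 200, 200, 200, 201, 201, 201, 198]
grip across [np.int64(45), np.int64(46), np.int64(47), np.int64(66), np.int64(144), np.int64(161), np.int64(163), np.int64(166), np.int64(154), np.int64(131), np.int64(120), np.int64(63), np.int64(42)] [np.int64(45), np.int64(46), np.int64(48), np.int64(89), np.int64(154), np.int64(163), np.int64(165), np.int64(169), np.int64(146), np.int64(129), np.int64(102), np.int64(48), np.int64(41)]
grip end [np.int64(41), np.int64(44), np.int64(44), np.int64(42), np.int64(45), np.int64(181), np.int64(174), np.int64(162), np.int64(163), np.int64(164)] [np.int64(43), np.int64(44), np.int64(44), np.int64(43), np.int64(46), np.int64(183), np.int64(177), np
[... 280 characters left out ...]
, np.int64(182), np.int64(194), np.int64(201), np.int64(213)]
side +y [np.int64(81), np.int64(136), np.int64(140), np.int64(140), np.int64(138), np.int64(135), np.int64(131), np.int64(103), np.int64(34), np.int64(26)] [np.int64(215), np.int64(216), np.int64(216), np.int64(193), np.int64(203), np.int64(182), np.int64(175), np.int64(151), np.int64(55), np.int64(42)]
mouth [np.int64(160), np.int64(160), np.int64(160), np.int64(160), np.int64(160), np.int64(164), np.int64(161), np.int64(213), np.int64(216), np.int64(216)] [np.int64(215), np.int64(214), np.int64(214), np.int64(215), np.int64(213), np.int64(168), np.int64(164), np.int64(214), np.int64(217), np.int64(217)]
beaker/bottle diff 142 57
```

The scoop's edges match the first picture to about 1 mm and the lid is flat. The pixel changes near the beaker and bottle are most likely just the lid no longer hiding them, since the beaker region was unchanged before it was shut. I'll hand in.

```bash
python3 -c "
from workcell import job
print(job.close_job())"
```

```text
the job is handed in; nothing more can be done
None
```

The job is handed in, with no verdict shown: by my own checks both cassettes are in the bin, the lid is shut, the scoop is back on its pad to within about 1 mm, and I saw no sign that the beaker or bottle moved.

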